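# Find the rattling module and show its label to the reader

## Robot

A 6-joint arm with a two-finger parallel gripper is mounted at the origin on the work surface. World frame = base frame: x ahead of the robot, y to its left, z up, the work surface at z = 0. Lengths are in m, angles in rad, forces in N, time in s.
With the tool pointing down it reaches from about 0.4 to 0.825 m from the base axis. Payload 7 kg.
Tool frame: the origin (TCP) lies at the very end of the fingers, on their centre line; the grasp point (between the pads) lies arm.hold_point_z behind it (arm.hold_point_z is the distance from the TCP to the grasp point, in m); z points along the fingers, y is the line along which they close (so a half turn about z gives the same grasp; the last joint's range is limited). The gripper opens to 88 mm and grips with 3 to 60 N. Pads are 19 mm wide; open, the fingers measure 130 mm over their backs; the gripper's body (78 mm by 193 mm) begins 47 mm behind the grasp point.
Start: joints at [-1.031, 0.359, 0.012, 0, -1.224, -0.288], TCP at [0.168, -0.654, 0.227] pointing down, gripper open.
Joint ranges: [-3.07, 3.07], [-1.43, 2.12], [-1.02, 1.25], [-3.03, 1.67], [-3.05, -0], [-3.03, 3.03]. Speed limits (rad/s): [2.39, 2.39, 3.01, 3.14, 3.14, 3.14].

## Interface

Orientations are given as [roll, pitch, yaw] about the fixed x, y, z axes, in that order (R = Rz(yaw) Ry(pitch) Rx(roll)).
In Python, from station import arm gives the robot as it stands.
- The arm moves only by the shell command python3 nudge.py 'ROWS' [FORCE]. ROWS is a JSON list of rows, 1 to 20 of them, each of 5 numbers: the finger opening in m, then dx, dy, dz in m, then a turn about the tool's z in rad; each row is the pose to reach, as a shift and turn from the pose commanded when the command began, along the tool's axes at that moment; what a row does not reach only later rows make up. A row lasts 1/12 s, in which the tool goes at most 0.0417 m and 0.125 rad, less where a joint would pass 70% of its speed; a pose out of reach is approached as far as the arm can. The fingers move at their own pace and stop on an object; FORCE is the grip in N (left out, the last holds). Time passes only in rows, so rows that do not move let the fingers close. It prints the time, the measured TCP pose, the force, the opening and the grip force at its end.
- arm.get_state(): the state, without advancing time (a new reading comes with each control period).
- arm.grab_frame(name): name is "scene" or "side" or "wrist"; returns the picture (480x640x3 uint8, red, green, blue); there is no depth.
- arm.camera_params(name): a dict with "fx", "fy", "cx", "cy" (pixels), "T" (4x4, takes a point from camera to world coordinates); the wrist camera has in their place "hand_eye" (4x4, takes a point from camera to tool coordinates, whose origin is the TCP and whose axes are the flange's). Camera axes: x right, y down, z forward; pixel columns grow to the right and rows downward; lengths in m; the calibration is good to about 2 mm. The wrist camera is an equidistant fisheye: a pixel r from the principal point sees the ray r / f radians off the axis. A picture is of the moment at which its call begins: read the wrist's pose just before it. camera_params takes no time and is no camera call.
- arm.job_done(): hands the job in; it is judged then, once.
The state is a dict: "t": time; "q": joint angles; "qd": joint speeds; "joint_efforts": joint torques, N m; "eef_pos": TCP position; "ee_rot": TCP orientation; "force": force on the tool from outside, world axes, zero at the start; "moment": the same for the moment, N m; "width": finger opening in m; "gripper_force": force on a finger pad.
Only numpy, scipy, OpenCV 4.12 (cv2) and the standard library are available. Lean on these libraries where they do the work, as an engineer would, in place of code of your own. Each camera call takes 0.05 s, during which the arm holds its last target. There are 200 camera calls.

## Task

One of the three sealed black modules on the cardboard sheet has a loose core inside. Lift them one at a time and shake each back and forth lengthwise a few times until you find the one that rattles, setting silent ones back upright on the sheet. Then turn the rattling one so that its white label squarely faces the red window of the reader, and finish while still holding it there, level and still, with the label about 80 mm in front of the centre of the window; do not bump the reader, and leave everything else on the table where it is.

Things in the scene. Friction and masses are not known exactly. Their poses are not given: they have to be found in the camera images.
- sheet: fixed cardboard sheet 280 x 640 x 4 mm (x, y, z) on the work surface; origin at the centre of its underside; the three cases start on it in a row along y, about 190 mm apart
- case_1: sealed black module case, grey lid, 120 x 56 x 46 mm (x, y, z), 0.39 to 0.48 kg, all three of one look and size. Straight sides, gripped across the 56 mm. Origin: centre of the underside, z up, x lengthwise; white label on the +x end face, and a white strip 20 mm wide on the lid at that end. Starts upright on the sheet, +x towards the robot's left (yaw 0.9 to 2.2)
- case_2: another such case (see case_1). In one of the three, a loose brass core of about 190 g slides 70 mm along x, from 35 mm one side of the middle to 35 mm the other, when the case is jerked along x harder than about 2 m/s2 or tipped over about 12 degrees; it then stays at the end it reached. In the other two nothing moves
- case_3: another such case (see case_1). With the rattling case held level at its middle, the moment on the tool about the case's y axis changes by about 0.13 N m when the core goes from one end to the other; with a silent case it stays the same
- case_1_label (a point): centre of the white label on the +x end face of case_1: 61 mm along x and 23 mm above the case's origin
- case_2_label (a point): centre of the white label on the +x end face of case_2: 61 mm along x and 23 mm above the case's origin
- case_3_label (a point): centre of the white label on the +x end face of case_3: 61 mm along x and 23 mm above the case's origin
- reader: fixed grey label reader on the far side of the table, 90 x 120 mm head, 160 mm high on a 150 mm wide foot; its red window looks along its -x, towards the robot, and a red bar on top runs along that front edge; origin on the table under the front of the head, at the window
- reader_window (a point): centre of the red window on the reader's -x face, 110 mm above the table
- label_spot (a point): the point in the air 80 mm straight in front of the window's centre (along the reader's -x), 110 mm above the table: here the label is to be held
- tape: yellow tape roll lying flat, 68 mm across, 19 mm high, loose, only in the way: leave it alone
- foam: white foam nest block 60 x 90 x 30 mm, loose, only in the way: leave it alone
- rejects: red open bin 160 x 110 x 60 mm, loose, only in the way: leave it alone
- tub: clear open tub 170 x 130 x 55 mm, loose, only in the way: leave it alone
- driver: screwdriver lying on the table, loose, only in the way: leave it alone
- cleaner: white bottle with blue cap, 60 mm across, 120 mm high, loose, only in the way: leave it alone
- clip: small black plastic clip 50 x 20 x 32 mm, loose, only in the way: leave it alone

How it is judged:
On the way, in this order (a step that is already met when the one before it is completed fails the run):
1. the rattling case is held clear of the sheet and shaken so that its core slides to the label end ((((distance between core_loose and case_1 below 0.06 m and z of case_1 in the frame of sheet above 0.03 m and contact force between case_1 and the fingers above 0.5 N) and x of core_loose in the frame of case_1 above 0.02 m) or ((distance between core_loose and case_2 below 0.06 m and z of case_2 in the frame of sheet above 0.03 m and contact force between case_2 and the fingers above 0.5 N) and x of core_loose in the frame of case_2 above 0.02 m) or ((distance between core_loose and case_3 below 0.06 m and z of case_3 in the frame of sheet above 0.03 m and contact force between case_3 and the fingers above 0.5 N) and x of core_loose in the frame of case_3 above 0.02 m))), for 0.02 s.
2. still held clear, it is shaken so that its core slides to the other end ((((distance between core_loose and case_1 below 0.06 m and z of case_1 in the frame of sheet above 0.03 m and contact force between case_1 and the fingers above 0.5 N) and x of core_loose in the frame of case_1 below -0.02 m) or ((distance between core_loose and case_2 below 0.06 m and z of case_2 in the frame of sheet above 0.03 m and contact force between case_2 and the fingers above 0.5 N) and x of core_loose in the frame of case_2 below -0.02 m) or ((distance between core_loose and case_3 below 0.06 m and z of case_3 in the frame of sheet above 0.03 m and contact force between case_3 and the fingers above 0.5 N) and x of core_loose in the frame of case_3 below -0.02 m))), for 0.02 s.
At the end, for the whole second after the job is handed in: The fingers hold the rattling case still, level within 11 deg, label towards the window, within 30 mm of the label spot and 15 deg of square; the reader is not touched; the two silent cases rest upright and released on the sheet (origin within its outline) ((((distance between core_loose and case_1 below 0.06 m and z of case_1 in the frame of sheet above 0.03 m and contact force between case_1 and the fingers above 0.5 N) and distance between case_1_label and label_spot below 0.03 m and angle between the x axis of case_1 and the x axis of reader, either way round below 0.26 rad and angle between case_1's own z axis and vertical below 0.2 rad and linear speed of case_1 below 0.03 m/s and contact force between case_1 and reader below 0.3 N and (z of case_2 in the frame of sheet between -0.004 and 0.012 m and angle between case_2's own z axis and vertical below 0.12 rad and x of case_2 in the frame of sheet between -0.14 and 0.14 m and y of case_2 in the frame of sheet between -0.32 and 0.32 m and linear speed of case_2 below 0.03 m/s and contact force between case_2 and the fingers below 0.3 N) and (z of case_3 in the frame of sheet between -0.004 and 0.012 m and angle between case_3's own z axis and vertical below 0.12 rad and x of case_3 in the frame of sheet between -0.14 and 0.14 m and y of case_3 in the frame of sheet between -0.32 and 0.32 m and linear speed of case_3 below 0.03 m/s and contact force between case_3 and the fingers below 0.3 N)) or ((distance between core_loose and case_2 below 0.06 m and z of case_2 in the frame of sheet above 0.03 m and contact force between case_2 and the fingers above 0.5 N) and distance between case_2_label and label_spot below 0.03 m and angle between the x axis of case_2 and the x axis of reader, either way round below 0.26 rad and angle between case_2's own z axis and vertical below 0.2 rad and linear speed of case_2 below 0.03 m/s and contact force between case_2 and reader below 0.3 N and (z of case_1 in the frame of sheet between -0.004 and 0.012 m and angle between case_1's own z axis and vertical below 0.12 rad and x of case_1 in the frame of sheet between -0.14 and 0.14 m and y of case_1 in the frame of sheet between -0.32 and 0.32 m and linear speed of case_1 below 0.03 m/s and contact force between case_1 and the fingers below 0.3 N) and (z of case_3 in the frame of sheet between -0.004 and 0.012 m and angle between case_3's own z axis and vertical below 0.12 rad and x of case_3 in the frame of sheet between -0.14 and 0.14 m and y of case_3 in the frame of sheet between -0.32 and 0.32 m and linear speed of case_3 below 0.03 m/s and contact force between case_3 and the fingers below 0.3 N)) or ((distance between core_loose and case_3 below 0.06 m and z of case_3 in the frame of sheet above 0.03 m and contact force between case_3 and the fingers above 0.5 N) and distance between case_3_label and label_spot below 0.03 m and angle between the x axis of case_3 and the x axis of reader, either way round below 0.26 rad and angle between case_3's own z axis and vertical below 0.2 rad and linear speed of case_3 below 0.03 m/s and contact force between case_3 and reader below 0.3 N and (z of case_1 in the frame of sheet between -0.004 and 0.012 m and angle between case_1's own z axis and vertical below 0.12 rad and x of case_1 in the frame of sheet between -0.14 and 0.14 m and y of case_1 in the frame of sheet between -0.32 and 0.32 m and linear speed of case_1 below 0.03 m/s and contact force between case_1 and the fingers below 0.3 N) and (z of case_2 in the frame of sheet between -0.004 and 0.012 m and angle between case_2's own z axis and vertical below 0.12 rad and x of case_2 in the frame of sheet between -0.14 and 0.14 m and y of case_2 in the frame of sheet between -0.32 and 0.32 m and linear speed of case_2 below 0.03 m/s and contact force between case_2 and the fingers below 0.3 N)))); the arm keeps its last pose, push and grip.
It fails at once if the reader is struck or pushed (more than 3 N) (contact force between reader and anything else above 3 N).
It fails at once if something else on the table (tape, foam, bins, driver, bottle, clip) is moved more than 25 mm (distance of any of tape, foam, rejects, tub, driver, cleaner, clip from where it was at the start of the episode above 0.025 m).
It also fails if it takes over 72 s, if anything falls off the work surface, if the arm or the gripper's body presses on something with over 40 N, if the wrist force passes 120 N, or if a joint passes its speed limit or range.

## Working session

There is one attempt and no reset: what is moved stays moved. The work goes in short steps, Python scripts to look and compute and a shell command to move; the robot and the scene stay as the last step left them, time stands still between calls to the robot, and variables do not carry over. Pictures are saved under pics/ and viewed, at most 10 in all, crops included, and the job is handed in when it is done.

```bash
ls; mkdir -p pics; python3 - <<'E'
from station import arm
import cv2,json
s=arm.get_state(); print({k:(v if not hasattr(v,'tolist') else v.tolist()) for k,v in s.items()}, arm.hold_point_z)
for n in ["scene","side"]:
    im=arm.grab_frame(n); cv2.imwrite(f"pics/{n}0.png",im[:,:,::-1]); p=arm.camera_params(n); print(n,p)
print(arm.camera_params("wrist"))
E
```

```text
nudge.py
pics
station.py
{'t': 0.0, 'q': [-1.0308969748553063, 0.3593895942977875, 0.01106277379134275, -0.00033962435434935776, -1.2240516053433763, -0.2880940902882164], 'qd': [-0.0002796748271420097, 0.0015134563780932963, -0.001114926908594788, -4.126387132874493e-05, 0.0010246650801619367, 0.0006535978760815359], 'joint_efforts': [0.0005156858424015809, -58.27073335647583, 29.305363297462463, 6.996578872203827, 0.006851994985481724, -0.00017710299744067015], 'eef_pos': [0.16803271832744793, -0.6532657808800969, 0.225624507728673], 'ee_rot': [3.13998503878394, -0.00014344760355067265, -2.889902946592522], 'force': [-0.972310645402339, -0.22045498902087549, -0.8399602264154402], 'moment': [-0.001750978764574979, -0.008381918030687408, 0.0043901840596623125], 'gripper_force': 0.0, 'width': 0.08771365274264112} 0.0188
scene {'fx': 506.699279946504, 'fy': 506.699279946504, 'cx': 319.4261940190313, 'cy': 232.80134435103543, 'T': array([[ 0.47551179,  0.61966974, -0.62441808,  1.39798817],
       [ 0.87969043, -0.33959959,  0.33289168, -0.38337639],
       [-0.00576923, -0.70758853, -0
[... 206 characters left out ...]
y([[-0.90933088, -0.279464  ,  0.30824863,  0.18985108],
       [-0.41584309,  0.63509516, -0.65094444,  0.86379978],
       [-0.01385168, -0.72010695, -0.69372481,  1.02052144],
       [ 0.        ,  0.        ,  0.        ,  1.        ]])}
{'fx': 371.64829954431775, 'fy': 371.64829954431775, 'cx': 324.45603902415235, 'cy': 241.67518414617146, 'hand_eye': array([[ 3.95767011e-04, -9.59611431e-01, -2.81328535e-01,
         7.50681188e-02],
       [ 9.99999915e-01,  3.47936387e-04,  2.19967887e-04,
        -1.18847366e-04],
       [-1.13199265e-04, -2.81328598e-01,  9.59611488e-01,
        -1.58231202e-01],
       [ 0.00000000e+00,  0.00000000e+00,  0.00000000e+00,
         1.00000000e+00]])}
```

View pics/scene0.png

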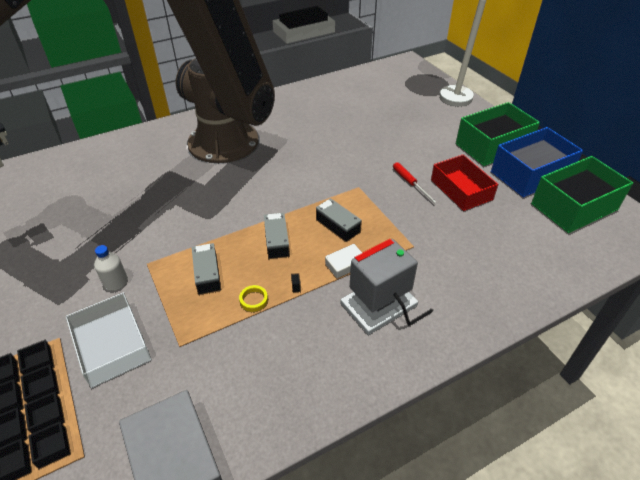

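View pics/side0.png

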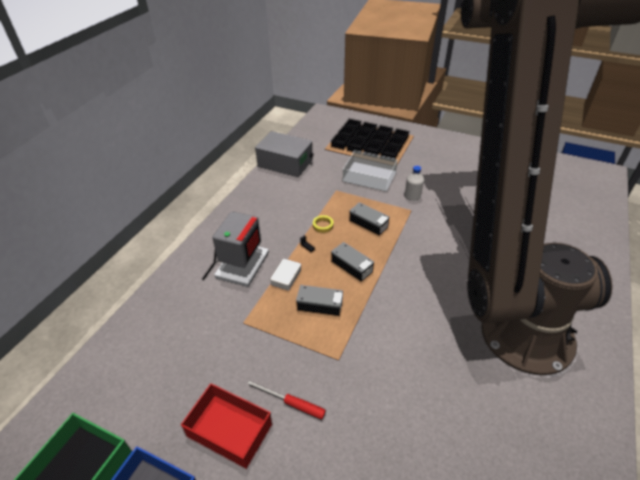

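The scene view shows three cases with lids near (206,268), (277,235) and (339,218), their white strips at the upper ends. The reader's red bar is near (375,250). In the side view, the cases are near (370,218), (352,261) and (320,299), with the window near (253,242).

```bash
cat > h.py <<'E'
import numpy as np,cv2
from station import arm
def ray(n,uv,z):
    p=arm.camera_params(n);T=p["T"];uv=np.atleast_2d(uv).astype(float)
    d=np.c_[(uv[:,0]-p["cx"])/p["fx"],(uv[:,1]-p["cy"])/p["fy"],np.ones(len(uv))]@T[:3,:3].T
    o=T[:3,3]; return o+d*((z-o[2])/d[:,2])[:,None]
def big(m):
    n,l,s,c=cv2.connectedComponentsWithStats(m.astype(np.uint8)); i=1+s[1:,4].argmax(); return l==i
def rect(n,m,z):
    c=max(cv2.findContours(m.astype(np.uint8),cv2.RETR_EXTERNAL,cv2.CHAIN_APPROX_NONE)[0],key=len)[:,0]
    P=ray(n,c,z)[:,:2]; return cv2.minAreaRect((P*1000).astype(np.float32))
def mask_c(m): v,u=np.nonzero(m); return np.array([u.mean(),v.mean()])
E
python3 - <<'E'
from h import *
boxes={"scene":[(206,268),(277,235),(339,218)],"side":[(370,218),(352,261),(320,299)]}
for n in boxes:
    im=cv2.imread(f"pics/{n}0.png"); hsv=cv2.cvtColor(im,cv2.COLOR_BGR2HSV).astype(int)
    for (u,v) in boxes[n]:
        roi=np.zeros(im.shape[:2],bool); roi[v-32:v+32,u-30:u+30]=1
        if n=="scene" and u==339: roi[240:]=0
        lid=roi&(hsv[...,1]<75)&(hsv[...,2]>75); lid=big(lid); st=roi&(hsv[...,1]<60)&(hsv[...,2]>175)
        r=rect(n,lid,.05); 
        print(n,lid.sum(),st.sum(),"lid",np.round(r[0],1),np.round(r[1],1),round(r[2],1),"strip",ray(n,mask_c(big(st)),.05)[0,:2].round(4) if st.any() else None, hsv[v,u])
    red=((hsv[...,0]<8)|(hsv[...,0]>172))&(hsv[...,1]>150)&(hsv[...,2]>90)
    roi=np.zeros(im.shape[:2],bool)
    if n=="scene": roi[235:265,345:405]=1
    else: roi[205:275,225:270]=1
    m=red&roi; v,u=np.nonzero(m); print("bar",m.sum(),u.min(),u.max(),v.min(),v.max(), [np.round(x,1) for x in rect(n,big(m),.16)], im[m].mean(0))
    k=cv2.resize(im[200:350,215:415] if n=="side" else im[180:330,170:430],None,fx=3,fy=3,interpolation=cv2.INTER_CUBIC); cv2.imwrite(f"pics/{n}crop.png",k)
E
```

```text
scene 1281 96 lid [ 508.3 -255.8] [115.8 162.4] 66.5 strip [ 0.4824 -0.2309] [ 69  12 150]
scene 1456 81 lid [492.4 -34.9] [162.9 166.9] 61.2 strip [ 0.4629 -0.023 ] [ 71  14 151]
scene 1243 73 lid [516.5 148.2] [168.3 178.7] 61.2 strip [0.488  0.1212] [ 69  12 151]
bar 238 355 393 239 260 [array([779. ,  83.5]), array([16.4, 98. ]), np.float64(5.4)] [ 31.06302521  40.05882353 212.47058824]
side 803 48 lid [ 559.9 -330.8] [204.5 109.1] 23.5 strip [ 0.4858 -0.2318] [ 90   2 140]
side 687 71 lid [501.8 -33.9] [ 69.4 148.6] 64.8 strip [ 0.4657 -0.0248] [  0   0 141]
side 779 156 lid [535.8 134.6] [124.9  63. ] 12.3 strip [0.4908 0.1206] [ 60   2 142]
bar 120 238 255 218 239 [array([783. ,  79.9]), array([14.9, 94.3]), np.float64(5.7)] [ 52.28333333  54.54166667 188.875     ]
```

View pics/sidecrop.png

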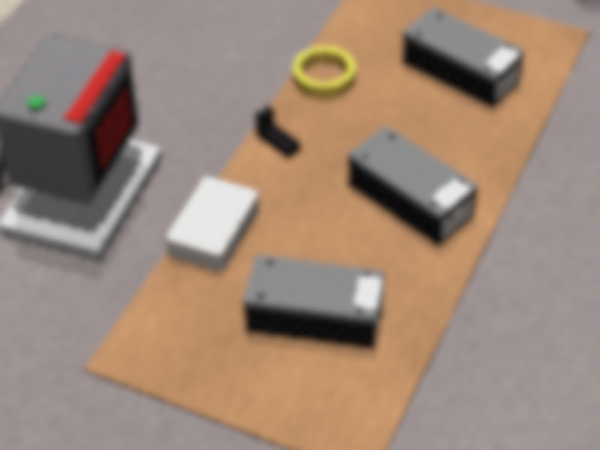

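View pics/scenecrop.png

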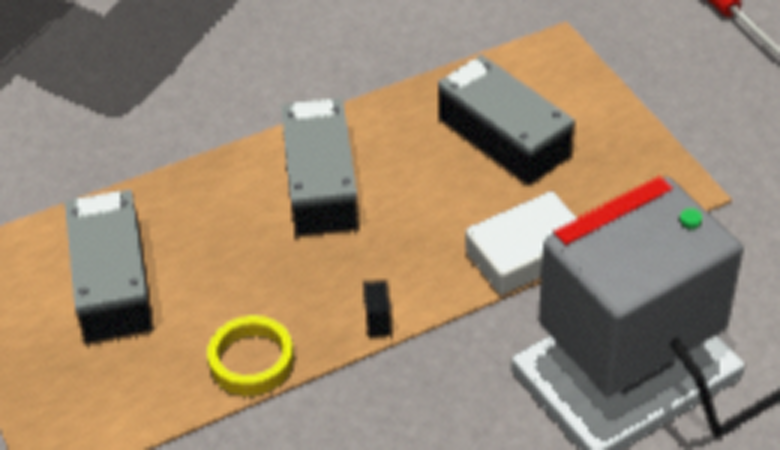

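The side crop shows all three labels towards the robot, and the window facing the robot. The scene crop shows the lids clean, with the foam between case 3 and the reader. The lid masks leaked into shadow and edges, so I'll tighten them.

```bash
python3 - <<'E'
from h import *
boxes={"scene":[(206,268),(277,235),(339,218)],"side":[(368,216),(352,261),(316,298)]}
for n in boxes:
    im=cv2.imread(f"pics/{n}0.png"); hsv=cv2.cvtColor(im,cv2.COLOR_BGR2HSV).astype(int)
    sheet=big((hsv[...,0]>5)&(hsv[...,0]<25)&(hsv[...,1]>85)&(hsv[...,2]>90))
    c=cv2.convexHull(np.argwhere(sheet)[:,::-1].astype(np.int32)); h=np.zeros(im.shape[:2],np.uint8); cv2.fillConvexPoly(h,c,1)
    r=cv2.minAreaRect((ray(n,c[:,0],.004)[:,:2]*1000).astype(np.float32)); print("sheet",[np.round(x,1) for x in r])
    for (u,v) in boxes[n]:
        m=(h>0)&(hsv[...,1]<70)&(hsv[...,2]>105)
        m=cv2.morphologyEx(m.astype(np.uint8),cv2.MORPH_OPEN,np.ones((3,3),np.uint8))
        l=cv2.connectedComponents(m,connectivity=4)[1]; L=l==l[v,u]
        r=rect(n,L,.05); st=L&(hsv[...,2]>175); s=ray(n,mask_c(st),.05)[0,:2]; c=ray(n,mask_c(L),.05)[0,:2]
        d=s-np.array(r[0])/1000
        print(n,L.sum(),"lid",np.round(r[0],1),np.round(r[1],1),round(r[2],1),"cen",c.round(4),"strip",s.round(4),"yaw",np.degrees(np.arctan2(d[1],d[0])).round(1),np.hypot(*d).round(4))
E
```

```text
sheet [array([562.2, -49.5]), array([639.1, 281.4]), np.float64(90.0)]
scene 823 lid [ 529.7 -241.8] [ 55.4 122.5] 75.5 cen [ 0.5324 -0.2428] strip [ 0.4822 -0.2307] yaw 166.8 0.0488
scene 614 lid [512.7 -41.4] [ 55.7 113.9] 69.9 cen [ 0.5183 -0.0422] strip [ 0.4709 -0.021 ] yaw 154.0 0.0465
scene 618 lid [535.9 132.8] [121.1  55.9] 14.3 cen [0.5371 0.1327] strip [0.4878 0.1213] yaw -166.6 0.0495
sheet [array([564.1, -48. ]), array([639.1, 281.1]), np.float64(90.0)]
side 421 lid [ 531.2 -243.5] [ 56.7 125.1] 75.0 cen [ 0.53   -0.2431] strip [ 0.4858 -0.2318] yaw 165.6 0.0469
side 566 lid [510.2 -40.2] [ 56.1 124.1] 70.2 cen [ 0.5088 -0.0394] strip [ 0.4657 -0.0248] yaw 160.9 0.0471
side 722 lid [536.4 132.7] [123.6  56.6] 14.6 cen [0.5365 0.1337] strip [0.4908 0.1206] yaw -165.1 0.0472
```

Lid sizes and heights agree across both views. The yaws, about 165°, 160° and 194.5°, point at the robot and not in the range the text gave; both views show it, so I'll trust the measurement. Next I plan the moves.

```bash
cat >> h.py <<'E'
from scipy.spatial.transform import Rotation as Ro
def plan(x,y,z,yawdeg):
    s=arm.get_state();R=Ro.from_euler("xyz",s["ee_rot"]).as_matrix()
    d=R.T@(np.array([x,y,z])-s["eef_pos"]); yaw=np.arctan2(R[1,0],R[0,0]); t=-((np.radians(yawdeg)-yaw+np.pi)%(2*np.pi)-np.pi)
    print("shift",d.round(4),"turn",t.round(3),"q6",round(s["q"][5],2),"yaw",np.degrees(yaw).round(1),"t",s["t"])
E
python3 -c "
from h import *
plan(.5305,-.2428,.2256,-14.8)"
python3 nudge.py '[[0.088,-0.033,0.022,0,-0.12],[0.088,-0.065,0.044,0,-0.24],[0.088,-0.097,0.066,0,-0.36],[0.088,-0.13,0.088,0,-0.48],[0.088,-0.162,0.11,0,-0.6],[0.088,-0.194,0.132,0,-0.72],[0.088,-0.227,0.154,0,-0.84],[0.088,-0.26,0.176,0,-0.96],[0.088,-0.292,0.198,0,-1.08],[0.088,-0.324,0.22,0,-1.2],[0.088,-0.357,0.242,0,-1.32],[0.088,-0.39,0.264,0,-1.44],[0.088,-0.42,0.285,0,-1.56],[0.088,-0.44,0.298,0,-1.68],[0.088,-0.4533,0.3073,0,-1.8],[0.088,-0.4533,0.3073,0,-1.92],[0.088,-0.4533,0.3073,0,-2.04],[0.088,-0.4533,0.3073,0,-2.16],[0.088,-0.4533,0.3073,0,-2.28],[0.088,-0.4533,0.3073,0,-2.4]]'; python3 -c "
from h import *
plan(.5305,-.2428,.010,-14.8)"
```

```text
t: 1.77
eef_pos: [0.5304, -0.2429, 0.2261]
ee_rot: [3.141, 0.001, -0.484]
force: [-0.1, -0.2, -0.6]
width: 0.0878
gripper_force: 0.0
shift [ 2.000e-04 -2.000e-04  2.161e-01] turn -0.225 q6 1.18 yaw -27.7 t 1.7667
```

```bash
python3 nudge.py '[[0.088,0,0,0.035,-0.12],[0.088,0,0,0.07,-0.225],[0.088,0,0,0.106,-0.225],[0.088,0,0,0.106,-0.225],[0.088,0,0,0.106,-0.225]]'; python3 -c "
from h import *
plan(.5305,-.2428,.010,-14.8)
cv2.imwrite('pics/w1.png',arm.grab_frame('wrist')[:,:,::-1])"
```

```text
t: 2.18
eef_pos: [0.5293, -0.2431, 0.1193]
ee_rot: [3.141, 0.005, -0.266]
force: [0.6, 0.1, 0.6]
width: 0.0874
gripper_force: 0.0
shift [ 0.0016 -0.0007  0.1093] turn -0.007 q6 1.4 yaw -15.2 t 2.1833
```

View pics/w1.png

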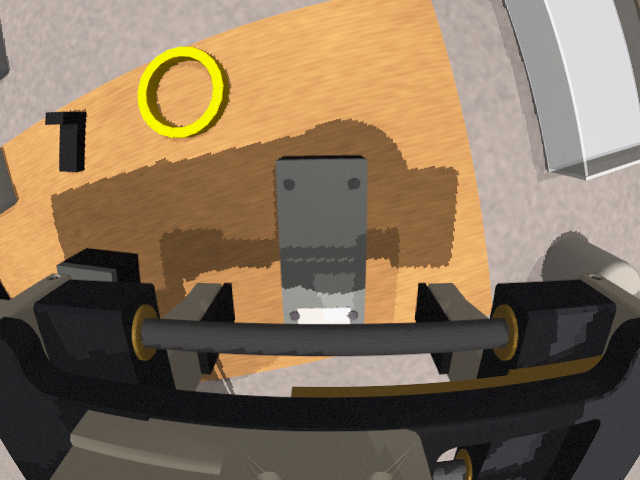

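The wrist view shows case 1 centred and aligned between the fingers, lid at (322,240), with the bottle to the right near (590,265). I'll check the bottle's clearance.

```bash
python3 - <<'E'
from h import *
for n in("scene","side"):
    im=cv2.imread(f"pics/{n}0.png"); hsv=cv2.cvtColor(im,cv2.COLOR_BGR2HSV).astype(int)
    m=(hsv[...,0]>100)&(hsv[...,0]<130)&(hsv[...,1]>150)&(hsv[...,2]>90); r=np.zeros(m.shape,bool)
    if n=="scene": r[235:265,85:120]=1
    else: r[155:185,400:430]=1
    c=ray(n,mask_c(m&r),.115)[0]; R=Ro.from_euler("xyz",arm.get_state()["ee_rot"]).as_matrix()
    print(n,(m&r).sum(),c.round(3),"in tool",(R.T@(c-[.5305,-.2428,.01])).round(3))
E
```

```text
scene 99 [ 0.439 -0.453  0.115] in tool [-0.033  0.227 -0.105]
side 26 [ 0.443 -0.451  0.115] in tool [-0.03   0.224 -0.105]
```

```bash
python3 nudge.py '[[0.088,0.001,-0.0005,0.036,-0.005],[0.088,0.001,-0.0005,0.072,-0.005],[0.088,0.001,-0.0005,0.1,-0.005],[0.088,0.001,-0.0005,0.109,-0.005],[0.088,0.001,-0.0005,0.109,-0.005],[0.04,0.001,-0.0005,0.109,-0.005],[0.04,0.001,-0.0005,0.109,-0.005],[0.04,0.001,-0.0005,0.109,-0.005],[0.04,0.001,-0.0005,0.109,-0.005],[0.04,0.001,-0.0005,0.109,-0.005],[0.04,0.001,-0.0005,0.109,-0.005],[0.04,0.001,-0.0005,0.109,-0.005]]' 50
```

```text
t: 3.23
eef_pos: [0.5322, -0.243, 0.0125]
ee_rot: [-3.142, -0.001, -0.259]
force: [-1.7, 0.7, 5.7]
width: 0.0556
gripper_force: 50.0
```

```bash
cat > mom.py <<'E'
from h import *
s=arm.get_state(); y=s["ee_rot"][2]; a=np.array([np.sin(y),-np.cos(y),0])
print("t",round(s["t"],2),"M_tooly",round(float(a@np.array(s["moment"])),4),"M",np.round(s["moment"],3),"F",np.round(s["force"],2),"w",round(s["width"],4),np.round(s["eef_pos"],4),np.round(s["ee_rot"],3))
E
python3 nudge.py '[[0.04,0,0,-0.02,0],[0.04,0,0,-0.05,0],[0.04,0,0,-0.08,0],[0.04,0,0,-0.1,0],[0.04,0,0,-0.1,0],[0.04,0,0,-0.1,0],[0.04,0,0,-0.1,0]]' >/dev/null; python3 mom.py
python3 nudge.py '[[0.04,0.0417,0,0,0],[0.04,0.083,0,0,0],[0.04,0.083,0,0,0],[0.04,0.083,0,0,0],[0.04,0.083,0,0,0],[0.04,0.083,0,0,0]]' >/dev/null; python3 mom.py
python3 nudge.py '[[0.04,-0.0417,0,0,0],[0.04,-0.083,0,0,0],[0.04,-0.083,0,0,0],[0.04,-0.083,0,0,0],[0.04,-0.083,0,0,0],[0.04,-0.083,0,0,0]]' >/dev/null; python3 mom.py
```

```text
t 3.82 M_tooly -0.2285 M [-0.029  0.244 -0.042] F [-0.38 -0.28 -5.01] w 0.0557 [ 0.5304 -0.2425  0.1101] [-3.141e+00  2.000e-03 -2.600e-01]
t 4.32 M_tooly -0.1122 M [-0.09   0.14  -0.007] F [-0.97 -0.07 -3.21] w 0.0559 [ 0.6103 -0.2639  0.1098] [ 3.142e+00  3.000e-03 -2.600e-01]
t 4.82 M_tooly -0.0443 M [-0.118  0.077  0.005] F [ 0.32  0.94 -3.86] w 0.0555 [ 0.5325 -0.243   0.1123] [-3.141e+00 -2.000e-03 -2.600e-01]
```

```bash
H='[[0.04,0,0,0,0],[0.04,0,0,0,0],[0.04,0,0,0,0]]'
for k in 1 2 3; do python3 nudge.py '[[0.04,0,0,0,0],[0.04,0,0,0,0],[0.04,0,0,0,0]]'>/dev/null; python3 mom.py; done
python3 nudge.py '[[0.04,0.0417,0,0,0],[0.04,0.083,0,0,0],[0.04,0.125,0,0,0],[0.04,0.125,0,0,0],[0.04,0.125,0,0,0]]' >/dev/null
for k in 1 2 3; do python3 nudge.py '[[0.04,0,0,0,0],[0.04,0,0,0,0],[0.04,0,0,0,0]]'>/dev/null; python3 mom.py; done
python3 nudge.py '[[0.04,-0.0417,0,0,0],[0.04,-0.083,0,0,0],[0.04,-0.125,0,0,0],[0.04,-0.125,0,0,0],[0.04,-0.125,0,0,0]]' >/dev/null
for k in 1 2 3; do python3 nudge.py '[[0.04,0,0,0,0],[0.04,0,0,0,0],[0.04,0,0,0,0]]'>/dev/null; python3 mom.py; done
```

```text
t 5.07 M_tooly -0.1497 M [-0.085  0.177  0.023] F [-0.01  0.   -4.33] w 0.0556 [ 0.5321 -0.243   0.1113] [ 3.142  0.    -0.26 ]
t 5.32 M_tooly -0.1353 M [-0.087  0.163 -0.033] F [-0.06 -0.45 -3.99] w 0.0558 [ 0.5317 -0.243   0.1114] [ 3.142  0.    -0.26 ]
t 5.57 M_tooly -0.0985 M [-0.073  0.121 -0.032] F [-1.22  0.29 -3.84] w 0.0557 [ 0.5317 -0.2429  0.1115] [ 3.142  0.    -0.26 ]
t 6.23 M_tooly -0.1216 M [-0.07   0.144  0.013] F [ 0.83  0.17 -4.09] w 0.0557 [ 0.6517 -0.2749  0.1121] [-3.142 -0.    -0.26 ]
t 6.48 M_tooly -0.1526 M [-0.002  0.158 -0.002] F [ 0.14 -0.09 -4.38] w 0.0561 [ 0.6523 -0.275   0.1122] [-3.141e+00 -1.000e-03 -2.600e-01]
t 6.73 M_tooly -0.132 M [-0.035  0.146 -0.059] F [-0.    0.32 -4.31] w 0.0558 [ 0.6524 -0.275   0.1116] [-3.142 -0.    -0.26 ]
t 7.4 M_tooly -0.0838 M [-0.086  0.11  -0.044] F [-0.52  0.23 -3.4 ] w 0.0561 [ 0.533  -0.2431  0.1117] [-3.142e+00 -1.000e-03 -2.600e-01]
t 7.65 M_tooly -0.1178 M [-0.103  0.149  0.034] F [ 0.66  0.47 -3.92] w 0.0554 [ 0.532  -0.243   0.1112] [ 3.142  0.    -0.26 ]
t 7.9 M_tooly -0.1502 M [-0.061  0.172 -0.   ] F [ 0.69  0.73 -3.41] w 0.0559 [ 0.5317 -0.243   0.1115] [ 3.142  0.    -0.26 ]
```

The settled moment stays at about -0.13 after both strokes, within noise, so case 1 is silent. I'll set it back.

```bash
python3 nudge.py '[[0.04,0,0,0.03,0],[0.04,0,0,0.06,0],[0.04,0,0,0.085,0],[0.04,0,0,0.095,0],[0.04,0,0,0.0995,0],[0.04,0,0,0.0995,0],[0.04,0,0,0.0995,0],[0.088,0,0,0.0995,0],[0.088,0,0,0.0995,0],[0.088,0,0,0.0995,0],[0.088,0,0,0.0995,0],[0.088,0,0,0.07,0],[0.088,0,0,0.03,0],[0.088,0,0,-0.01,0],[0.088,0,0,-0.04,0]]'; python3 -c "
from h import *
plan(.5115,-.0408,.15,-20)"
```

```text
t: 9.15
eef_pos: [0.5325, -0.2433, 0.1551]
ee_rot: [3.141, -0.003, -0.259]
force: [1.7, 0.4, 0.6]
width: 0.0878
gripper_force: 0.0
shift [-0.0722 -0.1904  0.0048] turn 0.09 q6 1.41 yaw -14.9 t 9.15
```

```bash
python3 nudge.py '[[0.088,-0.014,-0.038,0,0.09],[0.088,-0.028,-0.075,0,0.09],[0.088,-0.042,-0.112,0,0.09],[0.088,-0.056,-0.15,0,0.09],[0.088,-0.072,-0.1904,0,0.09],[0.088,-0.072,-0.1904,0,0.09],[0.088,-0.072,-0.1904,0,0.09],[0.088,-0.072,-0.1904,0.02,0.09]]'; python3 -c "
from h import *
plan(.5115,-.0408,.010,-20)
im=arm.grab_frame('wrist')[:,:,::-1]; cv2.imwrite('pics/w2.png',im)
im=arm.grab_frame('scene')[:,:,::-1]; cv2.imwrite('pics/s2.png',im)"
```

```text
t: 9.82
eef_pos: [0.5138, -0.0396, 0.135]
ee_rot: [-3.138, -0.006, -0.347]
force: [0.7, -0.4, 0.3]
width: 0.0877
gripper_force: 0.0
shift [-0.0025  0.0023  0.125 ] turn 0.002 q6 0.92 yaw -19.9 t 9.8167
```

View pics/w2.png

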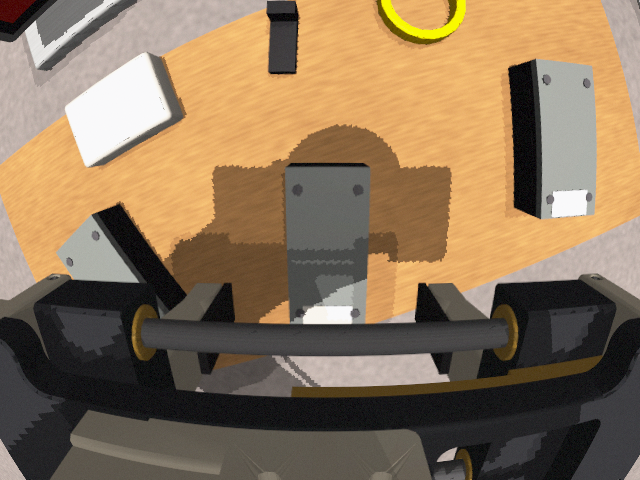

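The wrist view shows case 2 centred and aligned (lid at (328,240)), and case 1 standing upright at (565,140). Descending to grasp, then lift and shake.

```bash
python3 nudge.py '[[0.088,-0.001,0.001,0.036,0],[0.088,-0.001,0.001,0.072,0],[0.088,-0.001,0.001,0.105,0],[0.088,-0.001,0.001,0.122,0],[0.088,-0.001,0.001,0.124,0],[0.088,-0.001,0.001,0.124,0],[0.04,-0.001,0.001,0.124,0],[0.04,-0.001,0.001,0.124,0],[0.04,-0.001,0.001,0.124,0],[0.04,-0.001,0.001,0.124,0],[0.04,-0.001,0.001,0.124,0],[0.04,-0.001,0.001,0.124,0],[0.04,-0.001,0.001,0.124,0]]' 50
python3 nudge.py '[[0.04,0,0,-0.02,0],[0.04,0,0,-0.05,0],[0.04,0,0,-0.08,0],[0.04,0,0,-0.1,0],[0.04,0,0,-0.1,0],[0.04,0,0,-0.1,0],[0.04,0,0,-0.1,0]]' >/dev/null
for k in 1 2 3; do python3 nudge.py '[[0.04,0,0,0,0],[0.04,0,0,0,0]]'>/dev/null; python3 mom.py; done
python3 nudge.py '[[0.04,0.0417,0,0,0],[0.04,0.083,0,0,0],[0.04,0.125,0,0,0],[0.04,0.125,0,0,0],[0.04,0.125,0,0,0]]' >/dev/null
for k in 1 2 3; do python3 nudge.py '[[0.04,0,0,0,0],[0.04,0,0,0,0]]'>/dev/null; python3 mom.py; done
python3 nudge.py '[[0.04,-0.0417,0,0,0],[0.04,-0.083,0,0,0],[0.04,-0.125,0,0,0],[0.04,-0.125,0,0,0],[0.04,-0.125,0,0,0]]' >/dev/null
for k in 1 2 3; do python3 nudge.py '[[0.04,0,0,0,0],[0.04,0,0,0,0]]'>/dev/null; python3 mom.py; done
```

```text
t: 11.0
eef_pos: [0.5103, -0.0407, 0.0082]
ee_rot: [-3.141, -0.001, -0.349]
force: [-0.6, 1.1, 6.5]
width: 0.0559
gripper_force: 50.0
t 11.75 M_tooly -0.1329 M [-0.004  0.143 -0.052] F [-0.21 -0.04 -5.29] w 0.0558 [ 0.5087 -0.0412  0.106 ] [ 3.14e+00  3.00e-03 -3.50e-01]
t 11.92 M_tooly -0.053 M [-0.036  0.069 -0.022] F [-0.33 -0.19 -4.97] w 0.0561 [ 0.5094 -0.0411  0.1068] [ 3.141e+00  1.000e-03 -3.500e-01]
t 12.08 M_tooly -0.1391 M [-0.038  0.162 -0.026] F [-0.54 -0.01 -4.  ] w 0.0557 [ 0.5097 -0.041   0.1073] [ 3.141  0.    -0.35 ]
t 12.67 M_tooly -0.1272 M [-0.037  0.149 -0.008] F [ 0.02 -0.42 -5.25] w 0.0557 [ 0.6261 -0.0837  0.1072] [ 3.141e+00  1.000e-03 -3.500e-01]
t 12.83 M_tooly -0.1182 M [-0.055  0.146 -0.03 ] F [ 0.05  0.32 -4.46] w 0.0562 [ 0.6267 -0.0835  0.1082] [-3.141e+00 -1.000e-03 -3.490e-01]
t 13.0 M_tooly -0.1417 M [-0.047  0.168 -0.011] F [-0.12  0.09 -4.48] w 0.0554 [ 0.627  -0.0836  0.1081] [-3.141e+00 -1.000e-03 -3.490e-01]
t 13.58 M_tooly -0.0963 M [-0.078  0.131  0.007] F [ 0.33 -0.03 -5.  ] w 0.0561 [ 0.511  -0.0408  0.1082] [-3.141e+00 -2.000e-03 -3.500e-01]
t 13.75 M_tooly -0.0509 M [-0.097  0.09   0.022] F [ 0.77  0.35 -3.61] w 0.0557 [ 0.5104 -0.0412  0.1074] [ 3.142  0.    -0.35 ]
t 13.92 M_tooly -0.1595 M [-0.058  0.191 -0.028] F [ 0.68  0.29 -4.76] w 0.056 [ 0.5099 -0.0412  0.1072] [ 3.141  0.    -0.35 ]
```

Case 2's moment averages about -0.11, -0.13 and -0.10: no 0.13 change, so it's silent. I'll set it back and go to case 3.

```bash
python3 nudge.py '[[0.04,0,0,0.03,0],[0.04,0,0,0.06,0],[0.04,0,0,0.085,0],[0.04,0,0,0.095,0],[0.04,0,0,0.0995,0],[0.04,0,0,0.0995,0],[0.04,0,0,0.0995,0],[0.088,0,0,0.0995,0],[0.088,0,0,0.0995,0],[0.088,0,0,0.0995,0],[0.088,0,0,0.0995,0],[0.088,0,0,0.07,0],[0.088,0,0,0.03,0],[0.088,0,0,-0.01,0],[0.088,0,0,-0.04,0]]'; python3 -c "
from h import *
plan(.5363,.1328,.15,14.5)"
```

```text
t: 15.17
eef_pos: [0.5105, -0.0411, 0.151]
ee_rot: [-3.141, -0.002, -0.349]
force: [1.8, 0.8, 0.7]
width: 0.0876
gripper_force: 0.0
shift [-0.0353 -0.1722  0.0011] turn -0.602 q6 0.92 yaw -20.0 t 15.1667
```

```bash
python3 nudge.py '[[0.088,-0.007,-0.035,0,-0.12],[0.088,-0.014,-0.07,0,-0.24],[0.088,-0.021,-0.105,0,-0.36],[0.088,-0.028,-0.14,0,-0.48],[0.088,-0.0353,-0.172,0,-0.602],[0.088,-0.0353,-0.172,0,-0.602],[0.088,-0.0353,-0.172,0,-0.602],[0.088,-0.0353,-0.172,0.02,-0.602],[0.088,-0.0353,-0.172,0.02,-0.602]]'; python3 -c "
from h import *
plan(.5363,.1328,.010,14.5)
im=arm.grab_frame('wrist')[:,:,::-1]; cv2.imwrite('pics/w3.png',im)"
```

```text
t: 15.92
eef_pos: [0.5337, 0.1315, 0.1251]
ee_rot: [3.141, 0.004, 0.25]
force: [-0.9, 0.0, -1.5]
width: 0.0879
gripper_force: 0.0
shift [ 0.0033 -0.0007  0.1151] turn -0.003 q6 1.22 yaw 14.3 t 15.9167
```

View pics/w3.png

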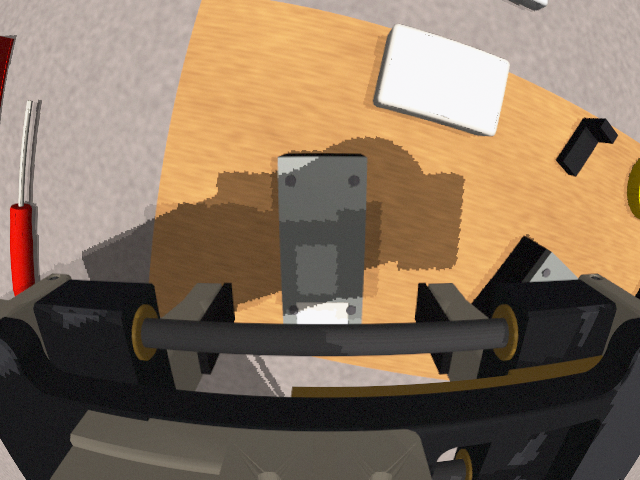

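The wrist view shows case 3 centred and aligned (lid at (322,240)), with the foam beyond it at (445,80), clear of the fingers.

```bash
python3 nudge.py '[[0.088,0.001,0,0.036,0],[0.088,0.001,0,0.072,0],[0.088,0.001,0,0.1,0],[0.088,0.001,0,0.113,0],[0.088,0.001,0,0.115,0],[0.088,0.001,0,0.115,0],[0.04,0.001,0,0.115,0],[0.04,0.001,0,0.115,0],[0.04,0.001,0,0.115,0],[0.04,0.001,0,0.115,0],[0.04,0.001,0,0.115,0],[0.04,0.001,0,0.115,0],[0.04,0.001,0,0.115,0]]' 50
python3 nudge.py '[[0.04,0,0,-0.02,0],[0.04,0,0,-0.05,0],[0.04,0,0,-0.08,0],[0.04,0,0,-0.1,0],[0.04,0,0,-0.1,0],[0.04,0,0,-0.1,0],[0.04,0,0,-0.1,0]]' >/dev/null
for k in 1 2 3; do python3 nudge.py '[[0.04,0,0,0,0],[0.04,0,0,0,0]]'>/dev/null; python3 mom.py; done
python3 nudge.py '[[0.04,0.0417,0,0,0],[0.04,0.083,0,0,0],[0.04,0.083,0,0,0],[0.04,0.083,0,0,0]]' >/dev/null
for k in 1 2 3; do python3 nudge.py '[[0.04,0,0,0,0],[0.04,0,0,0,0]]'>/dev/null; python3 mom.py; done
python3 nudge.py '[[0.04,-0.0417,0,0,0],[0.04,-0.083,0,0,0],[0.04,-0.083,0,0,0],[0.04,-0.083,0,0,0]]' >/dev/null
for k in 1 2 3; do python3 nudge.py '[[0.04,0,0,0,0],[0.04,0,0,0,0]]'>/dev/null; python3 mom.py; done
```

```text
t: 17.05
eef_pos: [0.5368, 0.1333, 0.0132]
ee_rot: [-3.141, -0.001, 0.252]
force: [-1.9, 1.6, 5.8]
width: 0.0558
gripper_force: 50.0
t 17.8 M_tooly -0.0985 M [-0.045  0.09  -0.006] F [-0.29 -0.05 -4.51] w 0.0557 [0.5355 0.1324 0.1109] [3.141e+00 3.000e-03 2.520e-01]
t 17.97 M_tooly -0.1181 M [-0.123  0.09   0.025] F [ 0.49  0.96 -4.92] w 0.0559 [0.5361 0.1327 0.1117] [3.141e+00 1.000e-03 2.520e-01]
t 18.13 M_tooly -0.0927 M [-0.054  0.082  0.005] F [ 0.    0.6  -5.03] w 0.0555 [0.5364 0.1329 0.1123] [3.141 0.    0.252]
t 18.63 M_tooly -0.2151 M [-0.133  0.188 -0.037] F [-0.35 -0.03 -4.61] w 0.0558 [0.616  0.1533 0.1122] [3.141e+00 1.000e-03 2.520e-01]
t 18.8 M_tooly -0.1856 M [-0.16   0.15  -0.022] F [-0.48 -0.13 -3.78] w 0.0557 [0.6163 0.1535 0.1131] [-3.141 -0.     0.252]
t 18.97 M_tooly -0.1531 M [-0.091  0.135  0.021] F [ 0.08  0.19 -4.71] w 0.0555 [0.6167 0.1536 0.113 ] [-3.141e+00 -1.000e-03  2.520e-01]
t 19.47 M_tooly -0.1077 M [-0.079  0.091  0.009] F [ 0.62 -1.35 -3.83] w 0.056 [0.5377 0.1336 0.1133] [-3.141e+00 -2.000e-03  2.520e-01]
t 19.63 M_tooly -0.138 M [-0.059  0.127  0.003] F [-0.73 -0.82 -3.79] w 0.056 [0.5372 0.1332 0.1125] [-3.142 -0.     0.252]
t 19.8 M_tooly -0.1717 M [-0.101  0.151  0.056] F [-0.4   0.01 -4.95] w 0.0558 [0.5367 0.1329 0.1123] [3.141 0.    0.252]
```

Case 3 is unclear: about -0.10, -0.185 and -0.14, with noise near 0.03. I'll shake harder, with sharp reversals, and average more readings.

```bash
cat > mom.py <<'E'
from h import *
S=[]
for i in range(8):
    arm.grab_frame("side"); s=arm.get_state(); y=s["ee_rot"][2]; S.append([np.sin(y)*s["moment"][0]-np.cos(y)*s["moment"][1]])
S=np.array(S); print("t",round(s["t"],2),"M_tooly",S.mean().round(4),"+-",(S.std()/8**.5).round(4),"w",round(s["width"],4),np.round(s["eef_pos"],4),np.round(s["ee_rot"],3))
E
python3 mom.py
python3 nudge.py '[[0.04,0.0417,0,0,0],[0.04,0.083,0,0,0],[0.04,0.042,0,0,0],[0.04,0,0,0,0],[0.04,0.0417,0,0,0],[0.04,0.083,0,0,0],[0.04,0.065,0,0,0],[0.04,0.05,0,0,0],[0.04,0.035,0,0,0],[0.04,0.02,0,0,0],[0.04,0.01,0,0,0],[0.04,0,0,0,0],[0.04,0,0,0,0],[0.04,0,0,0,0],[0.04,0,0,0,0]]' >/dev/null; python3 mom.py
python3 nudge.py '[[0.04,0.012,0,0,0],[0.04,0.03,0,0,0],[0.04,0.048,0,0,0],[0.04,0.066,0,0,0],[0.04,0.083,0,0,0],[0.04,0.0417,0,0,0],[0.04,0,0,0,0],[0.04,0.018,0,0,0],[0.04,0.03,0,0,0],[0.04,0.04,0,0,0],[0.04,0.04,0,0,0],[0.04,0.04,0,0,0],[0.04,0.04,0,0,0]]' >/dev/null; python3 mom.py
```

```text
t 20.2 M_tooly -0.1387 +- 0.0084 w 0.0555 [0.5365 0.1329 0.1126] [-3.142 -0.     0.252]
t 21.85 M_tooly -0.2174 +- 0.0118 w 0.0554 [0.5366 0.1329 0.1124] [3.142 0.    0.252]
t 23.33 M_tooly -0.103 +- 0.0071 w 0.0559 [0.5752 0.1429 0.1126] [-3.142 -0.     0.252]
```

```bash
python3 nudge.py '[[0.04,0.0417,0,0,0],[0.04,0,0,0,0],[0.04,-0.042,0,0,0],[0.04,0,0,0,0],[0.04,0.0417,0,0,0],[0.04,0.025,0,0,0],[0.04,0.01,0,0,0],[0.04,0,0,0,0],[0.04,0,0,0,0],[0.04,0,0,0,0],[0.04,0,0,0,0],[0.04,0,0,0,0]]' >/dev/null; python3 mom.py
python3 nudge.py '[[0.04,0.012,0,0,0],[0.04,0.03,0,0,0],[0.04,0.042,0,0,0],[0.04,0,0,0,0],[0.04,-0.0417,0,0,0],[0.04,-0.025,0,0,0],[0.04,-0.01,0,0,0],[0.04,0,0,0,0],[0.04,0,0,0,0],[0.04,0,0,0,0],[0.04,0,0,0,0]]' >/dev/null; python3 mom.py
```

```text
t 24.73 M_tooly -0.2043 +- 0.0078 w 0.0557 [0.5752 0.1429 0.1125] [3.142 0.    0.252]
t 26.05 M_tooly -0.1182 +- 0.0114 w 0.0556 [0.5752 0.1429 0.1127] [-3.142 -0.     0.252]
```

```bash
sed -i 's/range(8)/range(14)/;s/8\*\*.5/14**.5/' mom.py
python3 nudge.py '[[0.04,-0.012,0,0,0],[0.04,-0.03,0,0,0],[0.04,-0.048,0,0,0],[0.04,-0.007,0,0,0],[0.04,0.034,0,0,0],[0.04,-0.007,0,0,0],[0.04,-0.02,0,0,0],[0.04,-0.03,0,0,0],[0.04,-0.03,0,0,0],[0.04,-0.03,0,0,0],[0.04,-0.03,0,0,0],[0.04,-0.03,0,0,0],[0.04,-0.03,0,0,0]]' >/dev/null; python3 mom.py
python3 nudge.py '[[0.04,0.012,0,0,0],[0.04,0.03,0,0,0],[0.04,0.048,0,0,0],[0.04,0.007,0,0,0],[0.04,-0.034,0,0,0],[0.04,0.007,0,0,0],[0.04,0.02,0,0,0],[0.04,0.03,0,0,0],[0.04,0.03,0,0,0],[0.04,0.03,0,0,0],[0.04,0.03,0,0,0],[0.04,0.03,0,0,0],[0.04,0.03,0,0,0]]' >/dev/null; python3 mom.py
```

```text
t 27.83 M_tooly -0.1833 +- 0.0116 w 0.0558 [0.5462 0.1354 0.1125] [3.142 0.    0.252]
t 29.62 M_tooly -0.147 +- 0.0052 w 0.056 [0.5752 0.1429 0.1125] [3.142 0.    0.252]
```

```bash
python3 nudge.py '[[0.04,-0.012,0,0,0],[0.04,-0.03,0,0,0],[0.04,-0.048,0,0,0],[0.04,-0.066,0,0,0],[0.04,-0.084,0,0,0],[0.04,-0.0423,0,0,0],[0.04,-0.0006,0,0,0],[0.04,0.041,0,0,0],[0.04,0,0,0,0],[0.04,-0.015,0,0,0],[0.04,-0.027,0,0,0],[0.04,-0.035,0,0,0],[0.04,-0.04,0,0,0],[0.04,-0.04,0,0,0],[0.04,-0.04,0,0,0],[0.04,-0.04,0,0,0],[0.04,-0.04,0,0,0]]' >/dev/null; python3 mom.py
python3 nudge.py '[[0.04,0.012,0,0,0],[0.04,0.03,0,0,0],[0.04,0.048,0,0,0],[0.04,0.066,0,0,0],[0.04,0.084,0,0,0],[0.04,0.0423,0,0,0],[0.04,0.0006,0,0,0],[0.04,-0.041,0,0,0],[0.04,0,0,0,0],[0.04,0.015,0,0,0],[0.04,0.027,0,0,0],[0.04,0.035,0,0,0],[0.04,0.04,0,0,0],[0.04,0.04,0,0,0],[0.04,0.04,0,0,0],[0.04,0.04,0,0,0],[0.04,0.04,0,0,0]]' >/dev/null; python3 mom.py
```

```text
t 31.73 M_tooly -0.1889 +- 0.0104 w 0.056 [0.5365 0.1329 0.1126] [ 3.142 -0.     0.252]
t 33.85 M_tooly -0.1286 +- 0.0078 w 0.0556 [0.5752 0.1429 0.1126] [ 3.142 -0.     0.252]
```

The first two gentle-return pairs differed by about 0.11 and 0.09. The later ones stopped hard on the way back, which would throw the core back partway. I'll repeat with a clean fast stroke and a gentle return, both ways.

```bash
python3 nudge.py '[[0.04,-0.0417,0,0,0],[0.04,-0.083,0,0,0],[0.04,-0.125,0,0,0],[0.04,-0.107,0,0,0],[0.04,-0.09,0,0,0],[0.04,-0.075,0,0,0],[0.04,-0.062,0,0,0],[0.04,-0.052,0,0,0],[0.04,-0.045,0,0,0],[0.04,-0.041,0,0,0],[0.04,-0.04,0,0,0],[0.04,-0.04,0,0,0],[0.04,-0.04,0,0,0],[0.04,-0.04,0,0,0]]' >/dev/null; python3 mom.py
python3 nudge.py '[[0.04,0.0417,0,0,0],[0.04,0.083,0,0,0],[0.04,0.125,0,0,0],[0.04,0.107,0,0,0],[0.04,0.09,0,0,0],[0.04,0.075,0,0,0],[0.04,0.062,0,0,0],[0.04,0.052,0,0,0],[0.04,0.045,0,0,0],[0.04,0.041,0,0,0],[0.04,0.04,0,0,0],[0.04,0.04,0,0,0],[0.04,0.04,0,0,0],[0.04,0.04,0,0,0]]' >/dev/null; python3 mom.py
```

```text
t 35.72 M_tooly -0.1156 +- 0.0064 w 0.0558 [0.5365 0.1329 0.1125] [3.142 0.    0.252]
t 37.58 M_tooly -0.2183 +- 0.0069 w 0.056 [0.5752 0.1429 0.1126] [-3.142 -0.     0.252]
```

The difference is 0.103 ± 0.01 and follows the throw direction, so case 3 is the rattler. One vigorous full-reversal shake will make sure the core reaches both ends.

```bash
python3 nudge.py '[[0.04,-0.0417,0,0,0],[0.04,-0.083,0,0,0],[0.04,-0.125,0,0,0],[0.04,-0.083,0,0,0],[0.04,-0.042,0,0,0],[0.04,0,0,0,0],[0.04,-0.0417,0,0,0],[0.04,-0.083,0,0,0],[0.04,-0.125,0,0,0],[0.04,-0.083,0,0,0],[0.04,-0.042,0,0,0],[0.04,0,0,0,0],[0.04,-0.0417,0,0,0],[0.04,-0.075,0,0,0],[0.04,-0.1,0,0,0],[0.04,-0.117,0,0,0],[0.04,-0.126,0,0,0],[0.04,-0.13,0,0,0],[0.04,-0.13,0,0,0],[0.04,-0.13,0,0,0]]' >/dev/null; python3 mom.py
python3 -c "
from h import *
plan(.632,.068,.095,-174.5)"
```

```text
t 39.95 M_tooly -0.1913 +- 0.0063 w 0.0556 [0.4493 0.1104 0.1125] [3.142 0.    0.252]
shift [0.1663 0.0867 0.0175] turn -2.985 q6 1.15 yaw 14.5 t 39.95
```

```bash
python3 nudge.py '[[0.04,0,0,0,0.05],[0.04,0,0,0,0.14],[0.04,0,0,0,0.24],[0.04,0,0,0,0.34],[0.04,0,0,0,0.44],[0.04,0,0,0,0.54],[0.04,0,0,0,0.64],[0.04,0,0,0,0.74],[0.04,0,0,0,0.84],[0.04,0,0,0,0.94],[0.04,0,0,0,1.04],[0.04,0,0,0,1.14],[0.04,0,0,0,1.24],[0.04,0,0,0,1.34],[0.04,0,0,0,1.44],[0.04,0,0,0,1.54],[0.04,0,0,0,1.62],[0.04,0,0,0,1.65],[0.04,0,0,0,1.65]]'; python3 -c "
from h import *
plan(.632,.068,.0962,-174.5)"
```

```text
t: 41.53
eef_pos: [0.4494, 0.1105, 0.1126]
ee_rot: [-3.141, 0.0, -1.399]
force: [-0.5, -0.2, -5.2]
width: 0.0556
gripper_force: 50.0
shift [ 0.0731 -0.1727  0.0164] turn 1.646 q6 -0.5 yaw -80.2 t 41.5333
```

```bash
python3 nudge.py '[[0.04,0,0,0,0.05],[0.04,0,0,0,0.14],[0.04,0,0,0,0.24],[0.04,0,0,0,0.34],[0.04,0,0,0,0.44],[0.04,0,0,0,0.54],[0.04,0,0,0,0.64],[0.04,0,0,0,0.74],[0.04,0,0,0,0.84],[0.04,0,0,0,0.94],[0.04,0,0,0,1.04],[0.04,0,0,0,1.14],[0.04,0,0,0,1.24],[0.04,0,0,0,1.34],[0.04,0,0,0,1.44],[0.04,0,0,0,1.54],[0.04,0,0,0,1.61],[0.04,0,0,0,1.646],[0.04,0,0,0,1.646]]' >/dev/null; python3 -c "
from h import *
plan(.632,.068,.0962,-174.5)"
```

```text
shift [-0.1776 -0.0601  0.0165] turn 0.002 q6 -2.14 yaw -174.4 t 43.1167
```

```bash
python3 nudge.py '[[0.04,-0.01,-0.005,0.001,0],[0.04,-0.025,-0.012,0.003,0],[0.04,-0.045,-0.02,0.005,0],[0.04,-0.065,-0.028,0.007,0],[0.04,-0.085,-0.036,0.009,0],[0.04,-0.105,-0.044,0.011,0],[0.04,-0.125,-0.052,0.013,0],[0.04,-0.14,-0.057,0.015,0],[0.04,-0.15,-0.06,0.0165,0],[0.04,-0.15,-0.06,0.0165,0],[0.04,-0.15,-0.06,0.0165,0],[0.04,-0.15,-0.06,0.0165,0]]'; python3 - <<'E'
from h import *
plan(.632,.068,.0962,-174.5)
a=arm.grab_frame("side")[150:330,190:430,::-1]; b=arm.grab_frame("scene")[160:340,240:480,::-1]
cv2.imwrite("pics/ap.png",cv2.resize(np.vstack([a,b]),None,fx=1.6,fy=1.6,interpolation=cv2.INTER_CUBIC))
E
```

```text
t: 44.12
eef_pos: [0.6038, 0.0652, 0.0957]
ee_rot: [-3.141, -0.001, -3.043]
force: [-0.2, 0.1, -4.4]
width: 0.0555
gripper_force: 50.0
shift [-0.0284 -0.     -0.0005] turn 0.002 q6 -1.9 yaw -174.4 t 44.1167
```

View pics/ap.png

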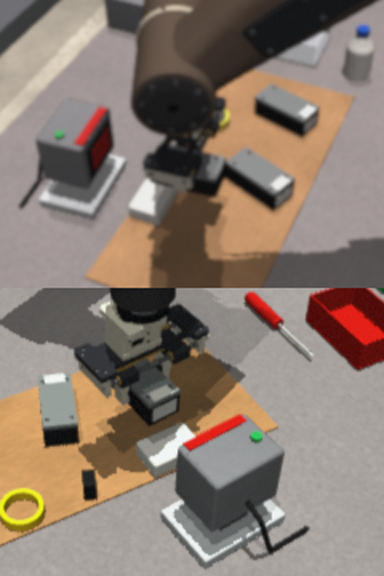

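The views show case 3 held with its label facing the reader, square to the bar and short of it; cases 1 and 2 stand upright on the sheet. I'll check for slip by the lid strip, near scene pixel (335,226).

```bash
python3 - <<'E'
from h import *
im=arm.grab_frame("scene"); hsv=cv2.cvtColor(im,cv2.COLOR_RGB2HSV).astype(int)
r=np.zeros(im.shape[:2],bool); r[205:255,318:360]=1
m=r&(hsv[...,1]<60)&(hsv[...,2]>165); n,l,s,c=cv2.connectedComponentsWithStats(m.astype(np.uint8))
for i in range(1,n):
    if s[i,4]>8: print(s[i],c[i].round(1),ray("scene",c[i],.1325)[0].round(4),ray("scene",c[i],.1095)[0].round(4))
y=np.radians(5.5); print("expect strip",np.array(arm.get_state()["eef_pos"][:2])+.05*np.array([np.cos(y),np.sin(y)]),"label",np.array(arm.get_state()["eef_pos"][:2])+.061*np.array([np.cos(y),np.sin(y)]))
E
```

```text
[348 245  12  10  81] [354.2 250.5] [0.7395 0.057  0.1325] [0.7216 0.069  0.1095]
expect strip [0.65375961 0.07041592] label [0.66470897 0.07147022]
```

```bash
python3 - <<'E'
from h import *
im=arm.grab_frame("scene"); hsv=cv2.cvtColor(im,cv2.COLOR_RGB2HSV).astype(int)
print(hsv[214:248:2,322:356:2,2])
r=np.zeros(im.shape[:2],bool); r[208:245,318:352]=1
m=r&(hsv[...,1]<70)&(hsv[...,2]>110); n,l,s,c=cv2.connectedComponentsWithStats(m.astype(np.uint8))
for i in range(1,n):
    if s[i,4]>8: print(s[i],c[i].round(1),ray("scene",c[i],.1325)[0].round(4),ray("scene",c[i],.1095)[0].round(4))
E
```

```text
[[ 25  25  26  61  59  64  66  65  64  62  73  97  85  85  85  87  86]
 [ 22  25  28  60  62  62  64  62  61  62  64  84  87  86  85  87  89]
 [ 23  33  54  62  64  62  60  61  67  79  87  87  82  86  84  84  86]
 [ 53  61  63  63  63  64  77  81  87  89  97 115  68  82  88  86  86]
 [ 53  63  62  63  66  82  87  90 111 137 148 147 108 102 145  90  80]
 [ 30  53  60  64  85  88 111 135 148 148 150 151 164 215 128  78  84]
 [ 15  26  54  77  88  99 145 149 151 150 151 142 122  91  59  55  82]
 [ 13  14  32  65  83  63 115 150 148 142 105  70  56  40  36  52  79]
 [ 13  18  14  35  65  85  88 119 107  71  59  48  63  94  80  56  82]
 [ 16  14  15  16  29  65  76  63  48  44  67  94 104 106  69  64  81]
 [ 84  12  14  17  12  36  48  38  68  94 106 108 106 106  63  62  79]
 [ 82  37  12  17  16  14  25  93 103 106 106 107 106  99  36  72  77]
 [ 83  81  36  12  16  15  20 102 106 107 105  99  64  51  71  80  81]
 [ 83  84  80  35  13   9  22 102 106 101  64  50  72  80  80  80  80]
 [ 82  83  80  77  28  17  24  95  64  51  72  80  82  82  82  83  79]
 [ 84  84  82  83  74  22  17  49  74  83  82  83  81  83 100 103 113]
 [ 86  86  84  84  83  75  75  84  81  83  82  82  80 100 106 141 228]]
[333 220  19  11 107] [341.1 224.8] [0.6524 0.0733 0.1325] [0.6321 0.0857 0.1095]
```

The strip measures (0.652, 0.073) against an expected (0.654, 0.070), so there was no slip. Final 28 mm, slowly.

```bash
python3 nudge.py '[[0.04,-0.004,0,0,0],[0.04,-0.01,0.0005,0,0],[0.04,-0.016,0.001,0,0],[0.04,-0.022,0.001,0,0],[0.04,-0.026,0.001,0,0],[0.04,-0.028,0.001,0,0],[0.04,-0.028,0.001,0,0],[0.04,-0.028,0.001,0,0],[0.04,-0.028,0.001,0,0],[0.04,-0.028,0.001,0,0],[0.04,-0.028,0.001,0,0],[0.04,-0.028,0.001,0,0]]'; python3 -c "
from station import arm
print(arm.job_done())"
```

```text
t: 45.32
eef_pos: [0.6321, 0.0691, 0.0962]
ee_rot: [3.142, 0.0, -3.044]
force: [-0.3, -0.6, -5.5]
width: 0.0554
gripper_force: 50.0
the job is handed in; nothing more can be done
None
```

I handed the job in at 45.3 s, with no verdict returned: case 3 was the rattler (moment change about 0.10 N m against the expected 0.13), and it is held level with its label about 80 mm in front of the reader window, while cases 1 and 2 showed no clear change under gentler shakes and stand upright on the sheet.

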